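# Pack the condiment caddy

## Task

Pack the blue condiment caddy for a table: stand the red rectangular spice tin, the lidded deli cup and the black-capped spice jar that stands in front (not those beyond the big pan) in it side by side, each upright and flat on the caddy's floor. They only just fit: the tin goes straight along one wall, with the cup and the jar next to each other in the strip that is left. Set them in without dropping them, leave the caddy where it stands, and do not disturb the sauce bottle, salt shaker and ramekin behind.

Things in the scene. Friction and masses are not known exactly. Their poses are not given: they have to be found in the camera images.
- caddy: open square caddy of blue painted metal with a bright steel rim and a small steel lug on two sides (the y sides, reaching 79 mm from the centre); 130 x 130 mm outside, inside 120 x 120 mm, walls 5 mm thick, rim top 38 mm above the worktop, floor 4 mm thick; 1.5 kg on rubber feet. Origin: centre of its underside; x and y along its walls, z up
- caddy_floor (a point): centre of the caddy's inner floor, 4 mm above the worktop; axes as the caddy's
- tin: red rectangular tin with a brass-coloured lid and a pale panel with a green band on both broad faces, 104 (x) x 42 (y) x 96 (z) mm, standing upright; fixed lid. Origin: centre of its underside; x along its length, y across its thickness
- deli_cup: round lidded clear plastic cup with pinkish contents, body about 68 mm across near the top (lid rim 72 mm), narrower at the foot, 75 mm tall, fixed lid. Origin: centre of its underside, z up
- spice_jar: round glass spice jar with a black cap, 41 mm across, 105 mm tall, fixed cap. Origin: centre of its underside, z up
- sauce_bottle: bystander: pale yellow squeeze bottle with orange cap, 62 mm across, 225 mm tall; origin at the centre of its underside
- salt_shaker: bystander: glass salt shaker with grey top, 44 mm across, 90 mm tall; origin at the centre of its underside
- ramekin: bystander: small white glazed cup, 67 mm across, 42 mm tall; origin at the centre of its underside
Mind the look-alikes: they are no part of the job. There is more than one size of the caddy; the job needs the larger.

How it is judged:
By the outcome, as a careful person would: the job done as asked, in the order asked, and still so for the second after the job is handed in, with the robot touching nothing.
It also fails if it takes over 67 s, if anything falls off the work surface, if the arm or the gripper's body presses on something with over 40 N, if the wrist force passes 120 N, or if a joint passes its speed limit or range.

## Robot

A 6-joint arm with a two-finger parallel gripper is mounted at the origin on a cart in front of the work surface, level with it; the furniture and walls round the work are solid. World frame = base frame: x ahead of the robot, y to its left, z up, the work surface at z = 0. Lengths are in m, angles in rad, forces in N, time in s.
With the tool pointing down it reaches from about 0.325 to 0.75 m from the base axis. Payload 7.6 kg.
Tool frame: the origin (TCP) lies at the very end of the fingers, on their centre line; the grasp point (between the pads) lies 19 mm behind it (ctrl.grip_depth is the distance from the TCP to the grasp point, in m); z points along the fingers, y is the direction in which the jaws open and shut (so a half turn about z gives the same grasp; the last joint's range is limited). The gripper opens to 85 mm and grips with 20 to 120 N. Pads are 22 mm wide; open, the fingers measure 114 mm over their backs; the gripper's body (76 mm by 85 mm) begins 54 mm behind the grasp point. The pads swing forward as they close: fully open they stand 13 mm farther back than shut.
Start: joints at [1.175, 0.052, 1.401, -0, 1.689, -0.07], TCP at [0.168, 0.497, 0.231] pointing down, gripper open.
Joint ranges: [-2.9, 2.9], [-0.91, 2.17], [0.12, 2.37], [-1.06, 4.2], [0.26, 2.73], [-2.93, 2.93]. Speed limits (rad/s): [2.57, 2.57, 3.01, 3.14, 3.14, 3.14].

## Interface

Orientations are given as a rotation vector (axis times angle).
In Python, from cell import ctrl gives the robot as it stands. The module is installed in compiled form; this text tells all that it offers.
- The arm moves only by the tool send_rows, never from a script. Its argument "commands" is a list of rows, each a list of 5 numbers: the shift along the tool's x, y, z in m, then the turn about the tool's z in degrees, then the finger opening in m, from 0 to 0.0854. In form: [[tx, ty, tz, spin, claw], ...]. A call has 1 to 5 rows; each row shifts and turns the commanded pose from where the row before left it, along the tool's axes as they then stand; what a row does not reach is not made up. A row lasts 1/12 s, in which the tool goes at most 41.7 mm and 7.16 degrees, less where a joint would pass 70% of its speed; a pose out of reach is approached as far as the arm can. A call with a gripper value outside its range is refused whole. The fingers move at their own pace and stop on an object; the grip force is fixed at half the most. Time passes only in rows, so rows that do not move let the fingers close. It gives the time, the measured TCP pose, the force and the opening at its end, in the units of the state.
- ctrl.state(): the state, without advancing time (a new reading comes with each control period).
- ctrl.capture(name): name is "scene" or "top" or "wrist"; returns the picture (420x560x3 uint8, blue, green, red); there is no depth.
- ctrl.get_calibration(name): a dict with "intrinsics" (3x3 intrinsics, pixels), "D" ([k1, k2, p1, p2, k3] as OpenCV has them; the pictures are not rectified), "world_from_camera" (4x4, takes a point from camera to world coordinates). Camera axes: x right, y down, z forward; pixel columns grow to the right and rows downward; lengths in m; the calibration is good to about 2 mm. A picture is of the moment at which its call begins: read the wrist's pose just before it. get_calibration takes no time and is no camera call; for the wrist camera it gives the pose at the moment of the call.
- ctrl.job_done(): hands the job in, once; it reports no verdict.
The state is a dict: "time": time; "joints": joint angles; "qvel": joint speeds; "joint_torque": joint torques, N m; "position": TCP position; "eef_rot": TCP orientation; "ft_force": force on the tool from outside, world axes, zero at the start; "ft_torque": the same for the moment, N m; "grip_width": finger opening in m.
Only numpy, scipy, OpenCV 4.12 (cv2) and the standard library are available. Lean on these libraries where they do the work, as an engineer would, in place of code of your own. Each camera call takes 0.05 s, during which the arm holds its last target. There are 200 camera calls.

## Working session

There is one attempt and no reset: what is moved stays moved. The work goes in short steps, Python scripts to look and compute and a tool call to move; the robot and the scene stay as the last step left them, time stands still between calls to the robot, and variables do not carry over. Pictures are saved under pics/ and viewed, about 8 in all and at most 12, crops included, and the job is handed in when it is done.

Besides the shell and the picture viewer there is one more tool, called after ">>>" by a JSON object that holds its "name" and its "arguments". send_rows: Moves the arm, as the interface text tells. Its arguments: {"type":"object","properties":{"commands":{"type":"array","items":{"type":"array","items":{"type":"number"}}}},"required":["commands"]}

```bash
mkdir -p pics; python3 - <<'E'
from cell import ctrl
import cv2, numpy as np
s=ctrl.state();print({k:np.round(v,3) for k,v in s.items()})
for n in("scene","top"):
    im=ctrl.capture(n);cv2.imwrite(f"pics/{n}0.png",im)
    c=ctrl.get_calibration(n);print(n,np.round(c["intrinsics"],1).tolist(),c["D"],np.round(c["world_from_camera"],3).tolist())
E
```

```text
{'time': np.float64(0.0), 'joints': array([ 1.175,  0.053,  1.402, -0.   ,  1.689, -0.07 ]), 'qvel': array([ 0.   ,  0.001, -0.002, -0.   , -0.002,  0.   ]), 'joint_torque': array([-0.0000e+00, -3.8165e+01, -3.6020e+01, -0.0000e+00,  6.0000e-03,
        0.0000e+00]), 'position': array([0.168, 0.497, 0.23 ]), 'eef_rot': array([-5.09e-01, -3.10e+00,  2.00e-03]), 'ft_force': array([-0.295,  0.063,  0.711]), 'ft_torque': array([-0.003,  0.038, -0.001]), 'grip_width': np.float64(0.085)}
scene [[496.3, 0.0, 269.4], [0.0, 496.3, 214.8], [0.0, 0.0, 1.0]] [-0.1714224  0.         0.         0.         0.       ] [[0.796, -0.455, 0.398, 0.014], [-0.605, -0.598, 0.525, -0.786], [-0.001, -0.659, -0.752, 1.045], [0.0, 0.0, 0.0, 1.0]]
top [[448.6, 0.0, 274.8], [0.0, 448.6, 211.8], [0.0, 0.0, 1.0]] [-0.03779589  0.          0.          0.          0.        ] [[-0.005, -0.996, 0.091, 0.439], [-1.0, 0.006, 0.008, -0.075], [-0.008, -0.091, -0.996, 1.414], [0.0, 0.0, 0.0, 1.0]]
```

View pics/scene0.png

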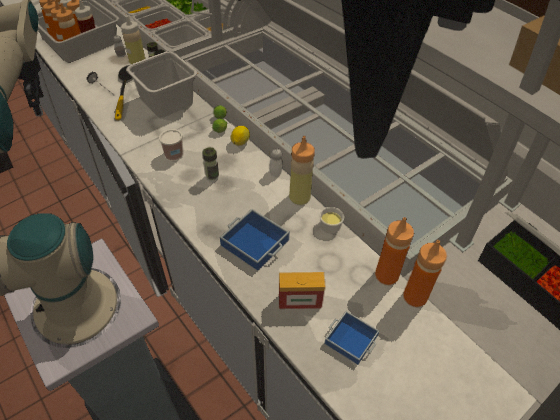

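View pics/top0.png

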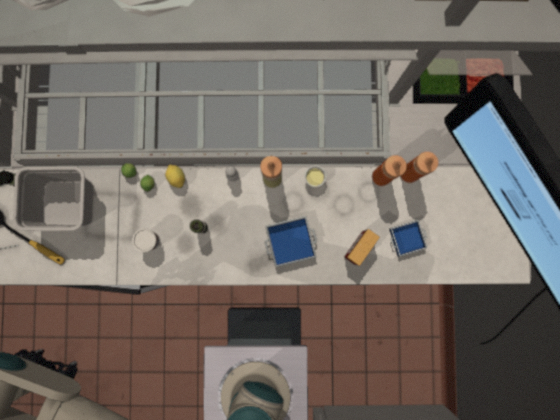

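The scene view shows the larger caddy at (255,239) and a smaller one at (352,338). The tin is at (301,290), the cup at (172,145) and the jar at (210,163). The bystanders are the bottle (302,172), the shaker (277,163) and the ramekin (331,222). In the top view the caddy is at (291,242), the tin at (362,247), the jar at (199,227) and the cup at (146,240).

Look-alikes: a small caddy at scene (352,338), orange bottles at (395,250) and (425,275), and jars beyond the pan near (150,50) and (120,45). Next is a close crop to check these choices.

```bash
cat > h.py <<'E'
import cv2, numpy as np
from scipy.spatial.transform import Rotation as R
from cell import ctrl
def ray(n,px,z,c=None):
    c=c or ctrl.get_calibration(n); T=np.array(c["world_from_camera"])
    p=cv2.undistortPoints(np.array(px,float).reshape(-1,1,2),np.array(c["intrinsics"]),np.array(c["D"])).reshape(-1,2)
    d=np.c_[p,np.ones(len(p))]@T[:3,:3].T; o=T[:3,3]
    return o+d*((z-o[2])/d[:,2])[:,None]
def proj(n,P,c=None):
    c=c or ctrl.get_calibration(n); T=np.linalg.inv(np.array(c["world_from_camera"]))
    return cv2.projectPoints(np.array(P,float).reshape(-1,1,3),cv2.Rodrigues(T[:3,:3])[0],T[:3,3],np.array(c["intrinsics"]),np.array(c["D"]))[0].reshape(-1,2)
def pose():
    s=ctrl.state(); return np.array(s["position"]),R.from_rotvec(s["eef_rot"]).as_matrix()
E
python3 - <<'E'
import cv2,numpy as np
a=cv2.imread("pics/scene0.png");t=cv2.imread("pics/top0.png")
A=cv2.resize(t[195:285,125:395],None,fx=2.96,fy=2.96,interpolation=cv2.INTER_CUBIC)
B=cv2.resize(a[120:215,140:260],None,fx=3.3,fy=3.3,interpolation=cv2.INTER_CUBIC)
C=cv2.resize(a[205:320,210:335],None,fx=2.9,fy=2.9,interpolation=cv2.INTER_CUBIC)
o=np.zeros((600,800,3),np.uint8)
o[:A.shape[0],:A.shape[1]]=A[:, :800];o[268:268+B.shape[0],:B.shape[1]]=B;o[268:268+332,400:400+C.shape[1]]=C[:332]
cv2.imwrite("pics/crop1.png",o)
E
```

```text
(no output)
```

View pics/crop1.png

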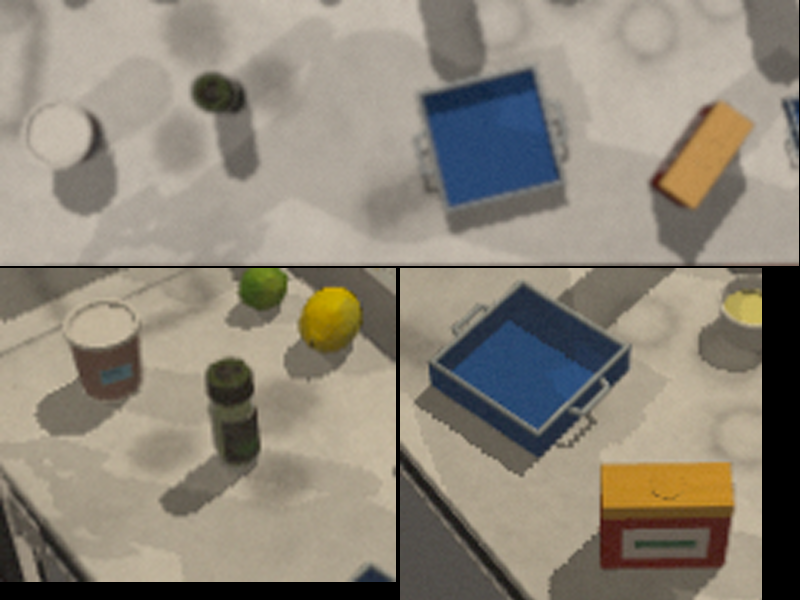

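```bash
python3 - <<'E'
from h import *
np.set_printoptions(precision=4,suppress=True)
t=lambda p:np.array(p)/2.96+[125,195]-.0
c=lambda p:(np.array(p)-[400,268])/2.9+[210,205]
b=lambda p:(np.array(p)-[0,268])/3.3+[140,120]
print("cup",ray("top",t([[60,134]]),.075),ray("scene",b([[102,325]]),.075))
print("jar",ray("top",t([[214,91]]),.105),ray("scene",b([[229,371]]),.105))
for n,P,z in(("top",t([[420,93],[533,68],[565,185],[449,212]]),.038),("scene",c([[430,368],[521,283],[631,348],[540,431]]),.038),("top",t([[722,100],[753,122],[693,208],[659,184]]),.096),("scene",c([[600,466],[731,464],[733,507],[601,508]]),.096)):
    w=ray(n,P,z);e=np.diff(np.r_[w,w[:1]],axis=0)
    print(n,w[:,:2].tolist(),w.mean(0),np.linalg.norm(e,axis=1),np.degrees(np.arctan2(e[:,1],e[:,0])))
w=ctrl.get_calibration("wrist");p,r=pose();T=np.array(w["world_from_camera"])
print("wrist K",w["intrinsics"],"cam in tool",r.T@(T[:3,3]-p),r.T@T[:3,:3]); print(p,r)
E
```

```text
cup [[0.4779 0.3243 0.075 ]] [[0.479  0.3247 0.075 ]]
jar [[0.5189 0.1626 0.105 ]] [[0.5217 0.1672 0.105 ]]
top [[0.5198333767671376, -0.03954942710919517], [0.5452028167477346, -0.1570360453841196], [0.42405456344603315, -0.18872443001768618], [0.3969880211334696, -0.06900269892178573]] [ 0.4715 -0.1136  0.038 ] [0.1202 0.1252 0.1227 0.1263] [ -77.8149 -165.3417  102.7392   13.4827]
scene [[0.3948695692647901, -0.07277903601488289], [0.5193295497705696, -0.03952790802772199], [0.5522150693910104, -0.16337500295189988], [0.43211541394276837, -0.18791808991668635]] [ 0.4746 -0.1159  0.038 ] [0.1288 0.1281 0.1226 0.121 ] [  14.958   -75.1292 -168.4503  107.9257]
top [[0.5077733262307154, -0.34097589537974], [0.48575182136084954, -0.37127339025338085], [0.4013428732912674, -0.30991240520848684], [0.425115441445366, -0.2767855883652024]] [ 0.455  -0.3247  0.096 ] [0.0375 0.1044 0.0408 0.1047] [-126.0112  143.9848   54.3359  -37.8321]
scene [[0.42564399850375584, -0.27894337520825574], [0.5099445324482944, -0.34103473355854125], [0.48431340501443676, -0.37273065620506457], [0.40189259069548194, -0.3107098148862409]] [ 0.4554 -0.3259  0.096 ] [0.1047 0.0408 0.1031 0.0397] [ -36.3734 -128.961   143.0389   53.215 ]
wrist K [[311.3939   0.     277.5644]
 [  0.     311.3939 208.3251]
 [  0.       0.       1.    ]] cam in tool [ 0.0675 -0.0011 -0.1429] [[ 0.0003 -0.9638 -0.2667]
 [ 1.      0.0004 -0.0003]
 [ 0.0004 -0.2667  0.9638]]
[0.1679 0.4971 0.2306] [[-0.9474  0.3201 -0.0005]
 [ 0.3201  0.9474 -0.0013]
 [ 0.0001 -0.0014 -1.    ]]
```

The crops confirm the choice: a pinkish cup with a white lid, the black-capped jar, the larger caddy and the red tin with its brass lid. The top and scene measurements agree to within 3–5 mm. I'll hover over the caddy for a wrist view.

>>> {"name": "send_rows", "arguments": {"commands": [[-0.0243, -0.0241, 0, 0, 0.085], [-0.0243, -0.0241, 0, 0, 0.085], [-0.0243, -0.0241, 0, 0, 0.085], [-0.0243, -0.0241, 0, 0, 0.085], [-0.0243, -0.0241, 0, 0, 0.085]]}}

```text
time: 0.52
position: [0.2448, 0.3428, 0.2308]
eef_rot: [-0.509, -3.1, 0.001]
ft_force: [0.6, 0.3, 1.5]
grip_width: 0.0851
```

>>> {"name": "send_rows", "arguments": {"commands": [[-0.0243, -0.0241, 0, 0, 0.085], [-0.0243, -0.0241, 0, 0, 0.085], [-0.0243, -0.0241, 0, 0, 0.085], [-0.0243, -0.0241, 0, 0, 0.085], [-0.0243, -0.0241, 0, 0, 0.085]]}}

```text
time: 0.93
position: [0.3213, 0.1897, 0.2311]
eef_rot: [-0.509, -3.1, -0.0]
ft_force: [0.8, -0.4, 0.3]
grip_width: 0.0849
```

>>> {"name": "send_rows", "arguments": {"commands": [[-0.0243, -0.0241, 0, 0, 0.085], [-0.0243, -0.0241, 0, 0, 0.085], [-0.0243, -0.0241, 0, 0, 0.085], [-0.0243, -0.0241, 0, 0, 0.085], [-0.0243, -0.0241, 0, 0, 0.085]]}}

```text
time: 1.35
position: [0.3979, 0.0365, 0.2311]
eef_rot: [-0.51, -3.1, -0.0]
ft_force: [-0.1, 0.4, -0.3]
grip_width: 0.0846
```

>>> {"name": "send_rows", "arguments": {"commands": [[-0.0243, -0.0241, 0, 0, 0.085], [-0.0243, -0.0241, 0, 0, 0.085], [-0.0243, -0.0241, 0, 0, 0.085], [-0.0243, -0.0241, 0, 0, 0.085], [0, 0, 0, 0, 0.085]]}}

```text
time: 1.77
position: [0.4598, -0.0884, 0.23]
eef_rot: [-0.516, -3.097, 0.002]
ft_force: [0.1, -0.2, 0.6]
grip_width: 0.0851
```

```bash
python3 - <<'E'
from h import *
p,r=pose();print(p,np.degrees(np.arctan2(r[1,1],r[0,1])))
c=ctrl.get_calibration("wrist");im=ctrl.capture("wrist");print(c["D"]);np.save("w1.npy",c,allow_pickle=True)
cv2.imwrite("pics/w1.png",im);cv2.imwrite("pics/w1b.png",cv2.resize(im,None,fx=1.42,fy=1.42,interpolation=cv2.INTER_CUBIC))
E
```

```text
[ 0.45978686 -0.08838762  0.23000123] 71.07362188281998
[-0.07289996  0.          0.          0.          0.        ]
```

View pics/w1b.png

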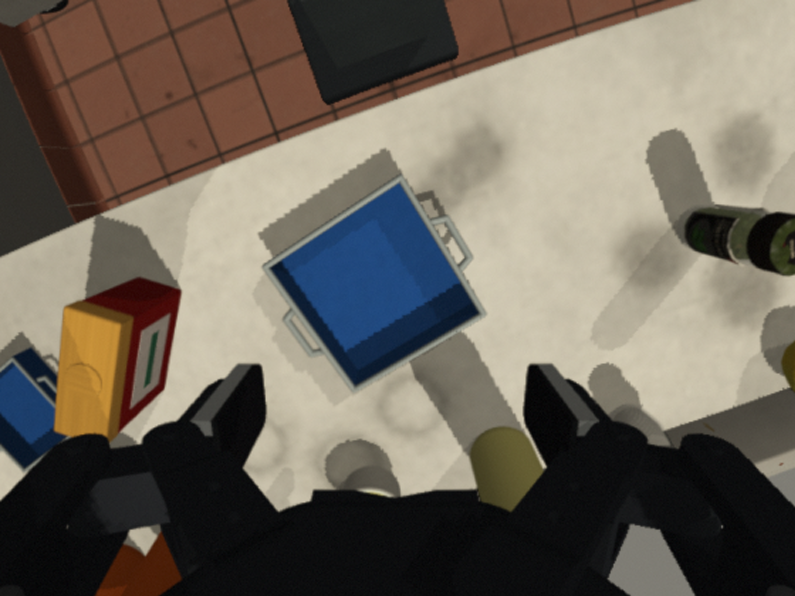

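The wrist view shows the caddy rim corners at (402,177), (486,314), (356,391) and (263,266), in enlarged pixels. The tin lid is on the left at (66,305), (133,318), (54,435) and the jar is on the right.

```bash
cat >> h.py <<'E'
def square(w):
    e=np.diff(np.r_[w,w[:1]],axis=0); a=np.degrees(np.arctan2(e[:,1],e[:,0]))
    return w[:,:2].mean(0).round(4),np.linalg.norm(e,axis=1).round(4),a.round(1)
E
python3 - <<'E'
from h import *
c=np.load("w1.npy",allow_pickle=True).item()
q=np.array([[402,177],[486,314],[356,391],[263,266]])/1.42
w=ray("wrist",q,.038,c);print(w,*square(w))
# fit model square with fixed size 130
from scipy.optimize import least_squares
def fit(n,q,z,L,W,x0,c=None):
    def f(v):
        C,S=np.cos(v[2]),np.sin(v[2]);P=np.array([[1,1],[1,-1],[-1,-1],[-1,1]])*[L/2,W/2]@np.array([[C,S],[-S,C]])+v[:2]
        pr=proj(n,np.c_[P,np.full(4,z)],c);D=np.linalg.norm(pr[:,None]-q[None],axis=2)
        return D.min(1)
    s=least_squares(f,x0);return s.x[:2].round(4),np.degrees(s.x[2]).round(2),s.fun.round(2)
print(fit("wrist",q,.038,.13,.13,[.473,-.115,.24],c))
t=lambda p:np.array(p)/2.96+[125,195]
cc=lambda p:(np.array(p)-[400,268])/2.9+[210,205]
print(fit("top",t([[420,93],[533,68],[565,185],[449,212]]),.038,.13,.13,[.473,-.115,.24]))
print(fit("scene",cc([[430,368],[521,283],[631,348],[540,431]]),.038,.13,.13,[.473,-.115,.24]))
print("tin",fit("top",t([[722,100],[753,122],[693,208],[659,184]]),.096,.104,.042,[.455,-.325,-.64]))
print("tin",fit("scene",cc([[600,466],[731,464],[733,507],[601,508]]),.096,.104,.042,[.455,-.325,-.64]))
w=ray("wrist",np.array([[66,305],[133,318],[54,435]])/1.42,.096,c);print(w,np.linalg.norm(w[0]-w[1]),np.linalg.norm(w[0]-w[2]),(w[1]+w[2])/2)
print("bottle",ray("top",[[272,160]],.21),"ramekin",ray("top",[[316,178]],.042),"shaker",ray("top",[[232,172]],.09))
E
```

```text
[[ 0.39901921 -0.0629633   0.038     ]
 [ 0.52081563 -0.03338537  0.038     ]
 [ 0.5508932  -0.15493514  0.038     ]
 [ 0.42715944 -0.18645554  0.038     ]] [ 0.4745 -0.1094] [0.1253 0.1252 0.1277 0.1267] [  13.6  -76.1 -165.7  102.8]
(array([ 0.4749, -0.1096]), np.float64(13.63), array([2.53, 2.73, 1.47, 2.79]))
(array([ 0.4716, -0.1136]), np.float64(13.28), array([1.35, 2.16, 1.04, 1.71]))
(array([ 0.4749, -0.1154]), np.float64(14.69), array([1.1 , 0.78, 2.53, 1.19]))
tin (array([ 0.455 , -0.3247]), np.float64(-36.77), array([0.83, 0.75, 0.27, 0.27]))Traceback (most recent call last):
  File "<stdin>", line 19, in <module>
  File "<stdin>", line 12, in fit
    return func(*args, **kwargs)
    result = trf(vector_fun.fun, vector_fun.jac, x0, f0, J0, lb, ub, ftol, xtol,
                 gtol, max_nfev, x_scale, loss_function, tr_solver,
                 tr_options.copy(), verbose, callback=callback_wrapped)
    return trf_no_bounds(
        fun, jac, x0, f0, J0, ftol, xtol, gtol, max_nfev, x_scale,
        loss_function, tr_solver, tr_options, verbose, callback=callback)
    J = jac(
[... 575 characters left out ...]
^^^^^^^^^^^
                             mf)
                             ^^^
    df = [f_eval - f0 for f_eval in f_evals]
                                    ^^^^^^^
    f = np.atleast_1d(self.fun(x, *self.args, **self.kwargs))
                      ~~~~~~~~^^^^^^^^^^^^^^^^^^^^^^^^^^^^^^
    return np.atleast_1d(self.fun(x))
                         ~~~~~~~~^^^
    return self.f(x, *self.args, **self.kwargs)
           ~~~~~~^^^^^^^^^^^^^^^^^^^^^^^^^^^^^^
  File "<stdin>", line 10, in f
  File "h.py", line 10, in proj
    c=c or ctrl.get_calibration(n); T=np.linalg.inv(np.array(c["world_from_camera"]))
           ~~~~~~~~~~~~~~~~~~~~^^^
ValueError: time passes only in moves, steps and waits
```

>>> {"name": "send_rows", "arguments": {"commands": [[-0.0103, -0.0322, 0, 0, 0.085], [-0.0103, -0.0322, 0, 0, 0.085], [-0.0103, -0.0322, 0, 0, 0.085], [-0.0103, -0.0322, 0, 0, 0.085], [-0.0103, -0.0322, 0, 0, 0.085]]}}

```text
time: 2.23
position: [0.4559, -0.2536, 0.2313]
eef_rot: [-0.508, -3.1, -0.001]
ft_force: [-0.5, 0.3, 0.4]
grip_width: 0.0849
```

>>> {"name": "send_rows", "arguments": {"commands": [[-0.0103, -0.0322, 0, 0, 0.085], [-0.0103, -0.0322, 0, 0, 0.085], [0, 0, 0, 6.0, 0.085], [0, 0, 0, 6.0, 0.085], [0, 0, 0, 5.9, 0.085]]}}

```text
time: 2.65
position: [0.455, -0.3202, 0.2308]
eef_rot: [-0.993, -2.979, -0.001]
ft_force: [-0.2, 0.4, 0.4]
grip_width: 0.0849
```

>>> {"name": "send_rows", "arguments": {"commands": [[0, 0, 0, 0, 0.085]]}}

```text
time: 2.73
position: [0.4551, -0.3199, 0.2311]
eef_rot: [-0.99, -2.981, -0.001]
ft_force: [-0.7, 0.2, -0.4]
grip_width: 0.0852
```

```bash
cat >> h.py <<'E'
from scipy.optimize import least_squares
def cal(n): return {k:np.array(v) for k,v in ctrl.get_calibration(n).items()}
def fit(q,z,L,W,x0,c):
    q=np.array(q,float)
    def f(v):
        C,S=np.cos(v[2]),np.sin(v[2]);P=np.array([[1,1],[1,-1],[-1,-1],[-1,1]])*[L/2,W/2]@np.array([[C,S],[-S,C]])+v[:2]
        D=np.linalg.norm(proj("",np.c_[P,np.full(4,z)],c)[:,None]-q[None],axis=2)
        return D.min(1)
    s=least_squares(f,x0);return s.x[:2].round(4),np.degrees(s.x[2]).round(2),s.fun.round(2)
def delta(x,y,z,th):
    p,r=pose();t=np.degrees(np.arctan2(r[1,1],r[0,1]))
    print("pos",p.round(4),"th",t.round(2),"tool shift",(r.T@(np.array([x,y,z])-p)).round(4),"spin",round((t-th+180)%360-180,2))
E
python3 - <<'E'
from h import *
delta(.455,-.325,.06,53.2)
c=cal("wrist");np.save("w2.npy",c,allow_pickle=True);im=ctrl.capture("wrist");cv2.imwrite("pics/w2.png",im)
cv2.imwrite("pics/w2b.png",cv2.resize(im,None,fx=1.42,fy=1.42,interpolation=cv2.INTER_CUBIC))
ct=cal("top")
print("bottle",ray("top",[[272,160]],.21,ct),"ramekin",ray("top",[[316,178]],.042,ct),"shaker",ray("top",[[232,172]],.09,ct))
E
```

```text
pos [ 0.4551 -0.3199  0.2311] th 53.26 tool shift [-0.0031 -0.0042  0.1711] spin 0.06
bottle [[ 0.69080825 -0.05848375  0.21      ]] ramekin [[ 0.66863792 -0.19197346  0.042     ]] shaker [[0.68032061 0.06301845 0.09      ]]
```

View pics/w2b.png

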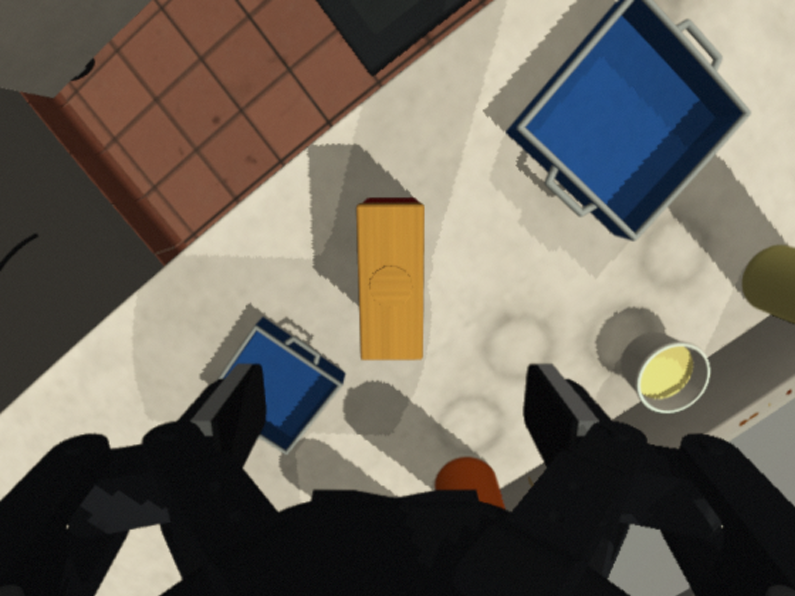

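The tin lies square to the jaws, with lid corners at (358,205), (424,205), (423,359) and (361,359), midway between the fingers.

```bash
python3 - <<'E'
from h import *
c=np.load("w2.npy",allow_pickle=True).item()
print(fit(np.array([[358,205],[424,205],[423,359],[361,359]])/1.42,.096,.104,.042,[.455,-.325,-.64],c))
w=ray("",np.array([[509,130],[749,110],[634,240]])/1.42,.038,c);print(w,(w[0]+w[1])/2)
p,r=pose();w=ray("",np.array([[391,282]])/1.42,.096,c);print("tin centre in tool",r.T@(w[0]-p))
E
```

```text
(array([ 0.4558, -0.3238]), np.float64(-36.48), array([0.53, 0.68, 0.72, 0.89]))
[[ 0.42493205 -0.19479498  0.038     ]
 [ 0.51852177 -0.03503756  0.038     ]
 [ 0.55074122 -0.15913666  0.038     ]] [ 0.47172691 -0.11491627  0.038     ]
tin centre in tool [-0.00043712 -0.00314835  0.13517692]
```

>>> {"name": "send_rows", "arguments": {"commands": [[-0.001, -0.003, 0.03, 0, 0.085], [0, 0, 0.03, 0, 0.085], [0, 0, 0.03, 0, 0.085], [0, 0, 0.03, 0, 0.085], [0, 0, 0.03, 0, 0.085]]}}

```text
time: 3.2
position: [0.4541, -0.3229, 0.0801]
eef_rot: [0.978, 2.985, 0.0]
ft_force: [-0.7, 0.6, 0.2]
grip_width: 0.085
```

>>> {"name": "send_rows", "arguments": {"commands": [[0, 0, 0.0215, 0, 0.085], [0, 0, 0, 0, 0.06], [0, 0, 0, 0, 0.03], [0, 0, 0, 0, 0.03], [0, 0, 0, 0, 0.03]]}}

```text
time: 3.62
position: [0.4554, -0.3244, 0.0625]
eef_rot: [0.982, 2.98, -0.002]
ft_force: [0.9, -0.2, -1.4]
grip_width: 0.0411
```

>>> {"name": "send_rows", "arguments": {"commands": [[0, 0, 0, 0, 0.03], [0, 0, 0, 0, 0.03], [0, 0, 0, 0, 0.03], [0, 0, 0, 0, 0.03]]}}

```text
time: 3.95
position: [0.4554, -0.3245, 0.0625]
eef_rot: [0.983, 2.979, -0.002]
ft_force: [1.1, 2.1, 7.9]
grip_width: 0.041
```

```bash
python3 -c "
from h import *
delta(.455,-.325,.2,53.2);print(ctrl.state()['grip_width'])"
```

```text
pos [ 0.4554 -0.3245  0.0625] th 53.48 tool shift [-0.0006 -0.0006 -0.1375] spin 0.28
0.041024352358738456
```

>>> {"name": "send_rows", "arguments": {"commands": [[0, 0, -0.01, 0, 0.03], [0, 0, -0.02, 0, 0.03], [0, 0, -0.03, 0, 0.03], [0, 0, -0.03, 0, 0.03], [0, 0, -0.02, 0, 0.03]]}}

```text
time: 4.37
position: [0.4544, -0.3242, 0.1736]
eef_rot: [0.984, 2.98, -0.002]
ft_force: [0.2, -1.0, -2.3]
grip_width: 0.0412
```

>>> {"name": "send_rows", "arguments": {"commands": [[0, 0, 0, -6.3, 0.03], [0, 0, 0, -6.3, 0.03], [0, 0, 0, -6.3, 0.03], [0, 0, 0, -6.3, 0.03], [0, 0, 0, -6.3, 0.03]]}}

```text
time: 4.78
position: [0.4538, -0.3238, 0.1703]
eef_rot: [-0.13, -3.139, 0.0]
ft_force: [-0.4, 0.2, -3.2]
grip_width: 0.0411
```

>>> {"name": "send_rows", "arguments": {"commands": [[0, 0, 0, -6.3, 0.03], [0, 0, 0, -6.3, 0.03], [0, 0, 0, -6.1, 0.03], [-0.013, 0.032, 0, 0, 0.03], [-0.0133, 0.0327, 0, 0, 0.03]]}}

```text
time: 5.2
position: [0.4638, -0.255, 0.17]
eef_rot: [0.369, -3.12, -0.0]
ft_force: [0.8, 0.4, -1.7]
grip_width: 0.0414
```

>>> {"name": "send_rows", "arguments": {"commands": [[-0.0133, 0.0327, 0, 0, 0.03], [-0.0133, 0.0327, 0, 0, 0.03], [-0.0133, 0.0327, 0, 0, 0.03], [0, 0, 0, 0, 0.03], [0, 0, 0, 0, 0.03]]}}

```text
time: 5.62
position: [0.4802, -0.1486, 0.1705]
eef_rot: [-0.378, 3.118, -0.001]
ft_force: [-0.3, -0.2, -2.4]
grip_width: 0.0414
```

```bash
python3 - <<'E'
from h import *
delta(.4811,-.15,.0665,103.7)
c=cal("wrist");np.save("w3.npy",c,allow_pickle=True);im=ctrl.capture("wrist")
cv2.imwrite("pics/w3b.png",cv2.resize(im,None,fx=1.42,fy=1.42,interpolation=cv2.INTER_CUBIC))
E
```

```text
pos [ 0.4802 -0.1486  0.1705] th 103.82 tool shift [-0.0005 -0.0016  0.104 ] spin 0.12
```

View pics/w3b.png

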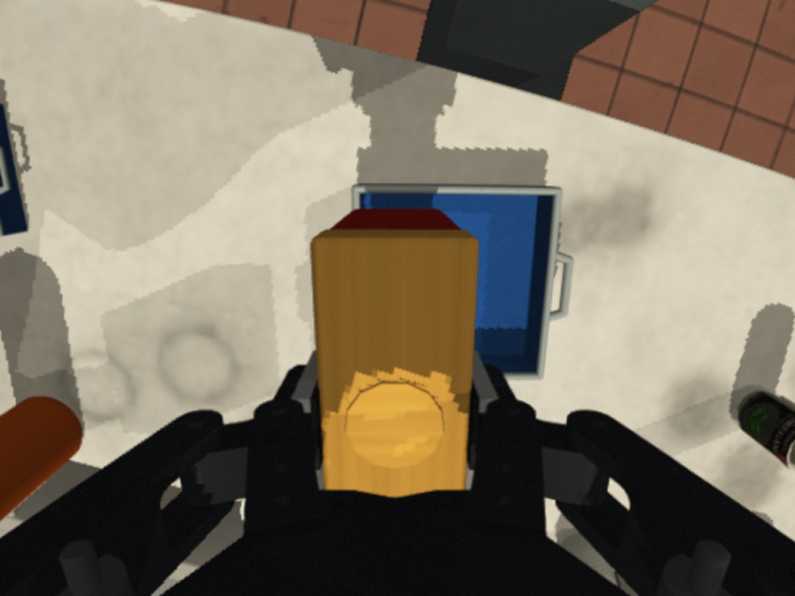

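The tin is held over the caddy and parallel to its walls. The rim corners visible are (354,186), (562,188) and (543,377), and the tin's lower near edge runs (358,210)–(433,210).

```bash
python3 - <<'E'
from h import *
c=np.load("w3.npy",allow_pickle=True).item();p,r=pose()
w=ray("",np.array([[354,186],[562,188],[543,377]])/1.42,.038,c);print(w,(w[0]+w[2])/2)
print(np.linalg.norm(w[0]-w[1]),np.linalg.norm(w[2]-w[1]),[np.degrees(np.arctan2(*(a[1::-1]))) for a in (w[0]-w[1],w[2]-w[1])])
b=ray("",np.array([[358,210],[433,210]])/1.42,.108,c);print(b,np.linalg.norm(b[0]-b[1]))
print("tool: caddy corners",(w-p)@r*1000,"tin",(b-p)@r*1000)
E
```

```text
[[ 0.42687612 -0.18783169  0.038     ]
 [ 0.39689686 -0.06394882  0.038     ]
 [ 0.52005274 -0.03418677  0.038     ]] [ 0.47346443 -0.11100923  0.038     ]
0.1274587069795632 0.12670102719628193 [np.float64(-76.39613965308527), np.float64(13.585720030873322)]
[[ 0.43372931 -0.17804327  0.108     ]
 [ 0.42549324 -0.14462981  0.108     ]] 0.03441355045747505
tool: caddy corners [[ 60.646161   -24.3031841  132.34978394]
 [ 60.40026407 103.15525523 132.26167355]
 [-66.30044226 102.87071835 132.28031047]] tin [[ 51.6575095  -16.46701758  62.34565543]
 [ 51.73702469  17.94643278  62.32184462]]
```

>>> {"name": "send_rows", "arguments": {"commands": [[-0.002, 0.003, 0.02, 0, 0.03], [0, 0, 0.025, 0, 0.03], [0, 0, 0.02, 0, 0.03], [0, 0, 0.01, 0, 0.03], [0, 0, 0, 0, 0.03]]}}

```text
time: 6.08
position: [0.4796, -0.1471, 0.0923]
eef_rot: [0.37, -3.115, -0.003]
ft_force: [0.3, -0.9, -2.7]
grip_width: 0.0414
```

>>> {"name": "send_rows", "arguments": {"commands": [[0, 0, 0.008, 0, 0.03], [0, 0, 0.008, 0, 0.03], [0, 0, 0.006, 0, 0.03], [0, 0, 0.004, 0, 0.03], [0, 0, 0, 0, 0.03]]}}

```text
time: 6.5
position: [0.4809, -0.1465, 0.0679]
eef_rot: [0.373, -3.118, -0.001]
ft_force: [0.2, -0.8, -2.9]
grip_width: 0.0411
```

>>> {"name": "send_rows", "arguments": {"commands": [[0, -0.001, 0, 0, 0.03], [0, 0, 0, 0, 0.03]]}}

```text
time: 6.67
position: [0.4818, -0.1477, 0.0693]
eef_rot: [-0.373, 3.119, -0.001]
ft_force: [0.4, -0.4, -1.4]
grip_width: 0.0413
```

>>> {"name": "send_rows", "arguments": {"commands": [[0, -0.001, 0, 0, 0.03], [0, 0, 0, 0, 0.03]]}}

```text
time: 6.83
position: [0.482, -0.1487, 0.0692]
eef_rot: [-0.373, 3.119, -0.001]
ft_force: [0.6, -0.2, -2.0]
grip_width: 0.0412
```

>>> {"name": "send_rows", "arguments": {"commands": [[0, -0.001, 0, 0, 0.03], [0, 0, 0, 0, 0.03]]}}

```text
time: 7.0
position: [0.4821, -0.1492, 0.069]
eef_rot: [-0.373, 3.119, 0.001]
ft_force: [0.3, 1.8, -2.1]
grip_width: 0.0412
```

>>> {"name": "send_rows", "arguments": {"commands": [[0, -0.001, 0, 0, 0.03], [0, 0, 0, 0, 0.03]]}}

```text
time: 7.17
position: [0.4821, -0.1494, 0.0689]
eef_rot: [0.373, -3.119, -0.004]
ft_force: [-0.3, 5.9, -0.8]
grip_width: 0.0409
```

>>> {"name": "send_rows", "arguments": {"commands": [[0, 0.0025, 0, 0, 0.03], [0, 0, 0.0015, 0, 0.03], [0, 0, 0, 0, 0.03]]}}

```text
time: 7.42
position: [0.4815, -0.1482, 0.067]
eef_rot: [0.373, -3.119, 0.001]
ft_force: [-0.6, -0.1, -3.1]
grip_width: 0.0413
```

>>> {"name": "send_rows", "arguments": {"commands": [[0, 0, 0.001, 0, 0.03], [0, 0, 0, 0, 0.03]]}}

```text
time: 7.58
position: [0.4817, -0.1483, 0.0666]
eef_rot: [-0.373, 3.119, -0.001]
ft_force: [-0.5, 0.4, 0.3]
grip_width: 0.0413
```

>>> {"name": "send_rows", "arguments": {"commands": [[0, 0, 0, 0, 0.045], [0, 0, 0, 0, 0.055], [0, 0, 0, 0, 0.065], [0, 0, 0, 0, 0.065], [0, 0, -0.01, 0, 0.065]]}}

```text
time: 8.0
position: [0.4805, -0.1477, 0.0748]
eef_rot: [0.373, -3.116, -0.003]
ft_force: [-0.6, 1.1, -0.2]
grip_width: 0.0648
```

>>> {"name": "send_rows", "arguments": {"commands": [[0, 0, -0.02, 0, 0.065], [0, 0, -0.03, 0, 0.065], [0, 0, -0.035, 0, 0.085], [0, 0, -0.035, 0, 0.085], [0, 0, -0.033, 0, 0.085]]}}

```text
time: 8.42
position: [0.4814, -0.148, 0.2323]
eef_rot: [-0.373, 3.118, -0.001]
ft_force: [0.6, -0.3, 0.2]
grip_width: 0.0851
```

>>> {"name": "send_rows", "arguments": {"commands": [[-0.0079, 0.0329, 0, 0, 0.085], [-0.0079, 0.0329, 0, 0, 0.085], [-0.0079, 0.0329, 0, 0, 0.085], [-0.0079, 0.0329, 0, 0, 0.085], [-0.0079, 0.0329, 0, 0, 0.085]]}}

```text
time: 8.83
position: [0.4809, 0.0226, 0.2304]
eef_rot: [-0.372, 3.118, -0.0]
ft_force: [0.1, 0.3, -0.9]
grip_width: 0.0852
```

>>> {"name": "send_rows", "arguments": {"commands": [[-0.0079, 0.0329, 0, 0, 0.085], [-0.0079, 0.0329, 0, 0, 0.085], [-0.0079, 0.0329, 0, 0, 0.085], [-0.0079, 0.0329, 0, 0, 0.085], [-0.0079, 0.0329, 0, 0, 0.085]]}}

```text
time: 9.25
position: [0.4805, 0.192, 0.2304]
eef_rot: [-0.373, 3.118, 0.0]
ft_force: [-0.3, 0.4, -0.1]
grip_width: 0.0849
```

>>> {"name": "send_rows", "arguments": {"commands": [[-0.0079, 0.0329, 0, 0, 0.085], [-0.0079, 0.0329, 0, 0, 0.085], [-0.0079, 0.0329, 0, 0, 0.085], [-0.0079, 0.0329, 0, 0, 0.085], [0, 0, 0, 6.9, 0.085]]}}

```text
time: 9.67
position: [0.4793, 0.3305, 0.2294]
eef_rot: [0.193, -3.135, -0.003]
ft_force: [-0.4, -0.6, 0.3]
grip_width: 0.0852
```

>>> {"name": "send_rows", "arguments": {"commands": [[0, 0, 0, 7, 0.085], [0, 0, 0, 7, 0.085], [0, 0, 0, 7, 0.085], [0, 0, 0, 7, 0.085], [0, 0, 0, 7, 0.085]]}}

```text
time: 10.08
position: [0.4805, 0.3257, 0.2302]
eef_rot: [0.776, 3.044, 0.001]
ft_force: [-0.0, 0.3, 0.3]
grip_width: 0.0849
```

>>> {"name": "send_rows", "arguments": {"commands": [[0, 0, 0, 7, 0.085], [0, 0, 0, 7, 0.085], [0, 0, 0, 7, 0.085], [0, 0, 0, 7, 0.085], [0, 0, 0, 7, 0.085]]}}

```text
time: 10.5
position: [0.4805, 0.3256, 0.2303]
eef_rot: [1.656, 2.67, 0.001]
ft_force: [0.0, -0.3, 0.7]
grip_width: 0.0853
```

>>> {"name": "send_rows", "arguments": {"commands": [[0, 0, 0, 7, 0.085], [0, 0, 0, 6.1, 0.085], [0, 0, 0, 0, 0.085], [0, 0, 0, 0, 0.085]]}}

```text
time: 10.83
position: [0.4806, 0.3256, 0.23]
eef_rot: [1.938, 2.472, 0.001]
ft_force: [0.1, -0.1, 0.3]
grip_width: 0.0852
```

```bash
python3 - <<'E'
from h import *
delta(.4785,.3245,.038,13.7)
c=cal("wrist");np.save("w4.npy",c,allow_pickle=True);im=ctrl.capture("wrist")
cv2.imwrite("pics/w4b.png",cv2.resize(im,None,fx=1.42,fy=1.42,interpolation=cv2.INTER_CUBIC))
E
```

```text
pos [0.4806 0.3256 0.23  ] th 13.82 tool shift [-0.0007 -0.0024  0.192 ] spin 0.12
```

View pics/w4b.png

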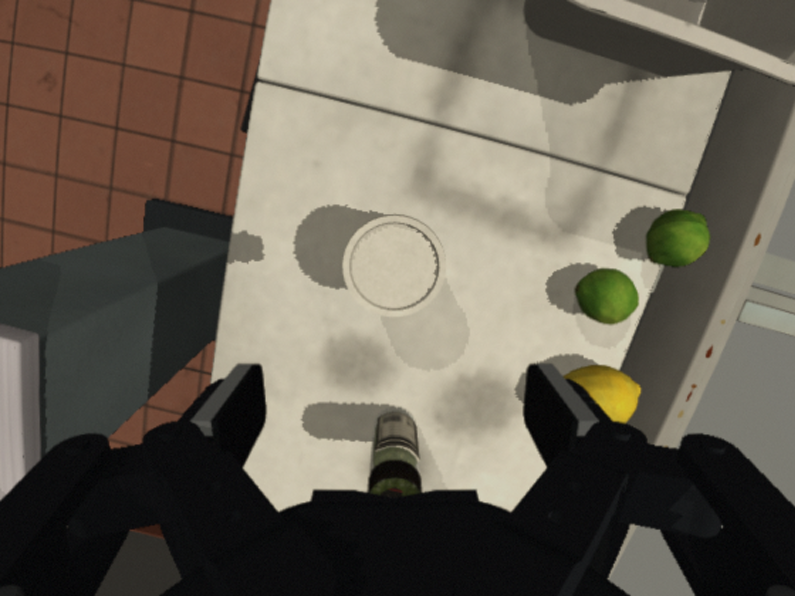

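The cup lid is a circle centred at (393,266), spanning 345–441 in columns. The jar is below it at (395,485).

```bash
python3 - <<'E'
from h import *
c=np.load("w4.npy",allow_pickle=True).item();p,r=pose()
w=ray("",np.array([[393,266],[344,266],[442,266],[393,214],[393,317]])/1.42,.073,c);print(w,"tool mm",(w-p)@r*1000)
E
```

```text
[[0.47809843 0.33013985 0.073     ]
 [0.44517882 0.32205718 0.073     ]
 [0.51100976 0.33825937 0.073     ]
 [0.46960888 0.36470561 0.073     ]
 [0.48693721 0.29414548 0.073     ]] tool mm [[  4.93106026  -1.39285626 156.83925598]
 [  4.95139403 -35.29019688 156.81992459]
 [  4.94847945  32.50524446 156.8585953 ]
 [ 40.52409099  -1.3741336  156.84633917]
 [-32.13264622  -1.4139558  156.8318792 ]]
```

>>> {"name": "send_rows", "arguments": {"commands": [[0.003, -0.0018, 0.03, 0, 0.085], [0, 0, 0.035, 0, 0.085], [0, 0, 0.035, 0, 0.085], [0, 0, 0.03, 0, 0.085], [0, 0, 0, 0, 0.085]]}}

```text
time: 11.3
position: [0.4748, 0.3262, 0.0921]
eef_rot: [-1.936, -2.468, 0.018]
ft_force: [-1.1, -0.8, -0.9]
grip_width: 0.085
```

>>> {"name": "send_rows", "arguments": {"commands": [[0, 0, 0.02, 0, 0.085], [0, 0, 0.02, 0, 0.085], [0, 0, 0.02, 0, 0.085], [0, 0, 0, 0, 0.085]]}}

```text
time: 11.63
position: [0.4768, 0.3274, 0.0372]
eef_rot: [-1.939, -2.47, 0.007]
ft_force: [-0.5, -0.4, -0.5]
grip_width: 0.0854
```

>>> {"name": "send_rows", "arguments": {"commands": [[0, 0, 0, 0, 0.08], [0, 0, 0, 0, 0.075], [0, 0, 0, 0, 0.065], [0, 0, 0, 0, 0.06], [0, 0, 0, 0, 0.06]]}}

```text
time: 12.05
position: [0.4796, 0.3291, 0.0427]
eef_rot: [1.94, 2.468, 0.008]
ft_force: [-0.1, -0.7, 6.3]
grip_width: 0.0663
```

>>> {"name": "send_rows", "arguments": {"commands": [[0, 0, 0, 0, 0.06], [0, 0, 0, 0, 0.06], [0, 0, 0, 0, 0.06], [0, 0, 0, 0, 0.06]]}}

```text
time: 12.38
position: [0.4796, 0.329, 0.0427]
eef_rot: [1.941, 2.468, 0.008]
ft_force: [0.2, -0.2, 5.7]
grip_width: 0.0662
```

>>> {"name": "send_rows", "arguments": {"commands": [[0, 0, -0.01, 0, 0.06], [0, 0, -0.025, 0, 0.06], [0, 0, -0.035, 0, 0.06], [0, 0, -0.035, 0, 0.06], [0, 0, -0.025, 0, 0.06]]}}

```text
time: 12.8
position: [0.4786, 0.3285, 0.1744]
eef_rot: [1.941, 2.468, 0.007]
ft_force: [0.5, -0.3, -1.7]
grip_width: 0.0661
```

>>> {"name": "send_rows", "arguments": {"commands": [[-0.0287, -0.0097, 0, 0, 0.06], [-0.0287, -0.0097, 0, 0, 0.06], [-0.0287, -0.0097, 0, 0, 0.06], [-0.0287, -0.0097, 0, 0, 0.06], [-0.0287, -0.0097, 0, 0, 0.06]]}}

```text
time: 13.22
position: [0.4644, 0.176, 0.1708]
eef_rot: [1.941, 2.469, 0.002]
ft_force: [0.5, -1.0, -1.2]
grip_width: 0.066
```

>>> {"name": "send_rows", "arguments": {"commands": [[-0.0287, -0.0097, 0, 0, 0.06], [-0.0287, -0.0097, 0, 0, 0.06], [-0.0287, -0.0097, 0, 0, 0.06], [-0.0287, -0.0097, 0, 0, 0.06], [-0.0287, -0.0097, 0, 0, 0.06]]}}

```text
time: 13.63
position: [0.4512, 0.025, 0.1709]
eef_rot: [1.941, 2.469, 0.002]
ft_force: [1.3, -0.1, -1.8]
grip_width: 0.0665
```

>>> {"name": "send_rows", "arguments": {"commands": [[-0.0287, -0.0097, 0, 0, 0.06], [-0.0287, -0.0097, 0, 0, 0.06], [-0.0287, -0.0097, 0, 0, 0.06], [0, 0, 0, 0, 0.06], [0, 0, 0, 0, 0.06]]}}

```text
time: 14.05
position: [0.4434, -0.0653, 0.1706]
eef_rot: [1.945, 2.466, 0.001]
ft_force: [-0.0, 0.7, -0.9]
grip_width: 0.0664
```

```bash
python3 - <<'E'
from h import *
delta(.4437,-.0931,.0467,13.7)
c=cal("wrist");np.save("w5.npy",c,allow_pickle=True);im=ctrl.capture("wrist")
cv2.imwrite("pics/w5b.png",cv2.resize(im,None,fx=1.42,fy=1.42,interpolation=cv2.INTER_CUBIC))
E
```

```text
pos [ 0.4434 -0.0653  0.1706] th 13.48 tool shift [-0.027  -0.0064  0.1239] spin -0.22
```

View pics/w5b.png

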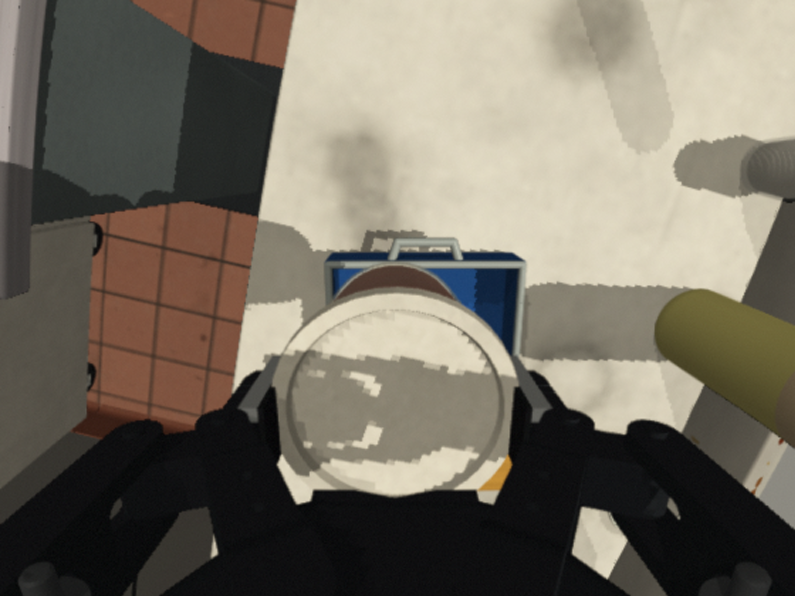

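The cup is held level, with its lid spanning columns 275–517 and rows 292–497. The caddy's left (+y) rim runs (325,262)–(525,263), and the tin's lid is visible at (497,475).

```bash
python3 - <<'E'
from h import *
c=np.load("w5.npy",allow_pickle=True).item();p,r=pose()
w=ray("",np.array([[325,262],[525,263]])/1.42,.038,c);print(w,"tool mm",(w-p)@r*1000)
w=ray("",np.array([[396,292],[396,497],[275,392],[517,392]])/1.42,.201,c);print("lid",(w-p)@r*1000)
E
```

```text
[[ 0.39744799 -0.06348484  0.038     ]
 [ 0.52143256 -0.03433552  0.038     ]] tool mm [[ 11.66419579 -44.78699346 132.29767677]
 [ 10.90497362  82.57567291 132.47188919]]
lid [[ 35.56660445  -0.41724805 -30.64557385]
 [-29.70961347  -0.42562383 -30.63535562]
 [  6.28254936 -34.7289796  -30.68788572]
 [  6.12375838  33.93183439 -30.59400761]]
```

>>> {"name": "send_rows", "arguments": {"commands": [[-0.014, -0.0028, 0, 0, 0.06], [-0.014, -0.0027, 0, 0, 0.06], [0, 0, 0.02, 0, 0.06], [0, 0, 0.025, 0, 0.06], [0, 0, 0.02, 0, 0.06]]}}

```text
time: 14.52
position: [0.4449, -0.0916, 0.1037]
eef_rot: [1.94, 2.471, 0.001]
ft_force: [0.3, 0.1, -1.6]
grip_width: 0.0659
```

>>> {"name": "send_rows", "arguments": {"commands": [[0, 0, 0.015, 0, 0.06], [0, 0, 0.01, 0, 0.06], [0, 0, 0.01, 0, 0.06], [0, 0, 0, 0, 0.06], [0, 0, 0, 0, 0.06]]}}

```text
time: 14.93
position: [0.445, -0.0923, 0.0697]
eef_rot: [1.941, 2.47, 0.0]
ft_force: [-0.1, 0.5, -1.3]
grip_width: 0.0662
```

>>> {"name": "send_rows", "arguments": {"commands": [[0, 0, 0.008, 0, 0.06], [0, 0, 0.007, 0, 0.06], [0, 0, 0, 0, 0.06]]}}

```text
time: 15.18
position: [0.4441, -0.0925, 0.053]
eef_rot: [-1.941, -2.468, 0.001]
ft_force: [-1.1, 0.1, -1.5]
grip_width: 0.0659
```

>>> {"name": "send_rows", "arguments": {"commands": [[0, 0, 0.004, 0, 0.06], [0, 0, 0, 0, 0.06]]}}

```text
time: 15.35
position: [0.4445, -0.0926, 0.0497]
eef_rot: [-1.942, -2.469, 0.0]
ft_force: [1.0, 0.5, -1.2]
grip_width: 0.0662
```

>>> {"name": "send_rows", "arguments": {"commands": [[-0.0015, 0, 0, 0, 0.06], [0, 0, 0, 0, 0.06]]}}

```text
time: 15.52
position: [0.4453, -0.0944, 0.0505]
eef_rot: [1.942, 2.469, 0.0]
ft_force: [-0.9, -0.5, -0.7]
grip_width: 0.0663
```

>>> {"name": "send_rows", "arguments": {"commands": [[-0.0015, 0, 0, 0, 0.06], [0, 0, 0, 0, 0.06]]}}

```text
time: 15.68
position: [0.4456, -0.0959, 0.0505]
eef_rot: [1.942, 2.469, 0.0]
ft_force: [-0.2, 0.4, -0.7]
grip_width: 0.066
```

>>> {"name": "send_rows", "arguments": {"commands": [[0.001, 0, 0.002, 0, 0.06], [0, 0, 0.001, 0, 0.06], [0, 0, 0, 0, 0.06]]}}

```text
time: 15.93
position: [0.445, -0.0945, 0.0469]
eef_rot: [-1.942, -2.469, 0.0]
ft_force: [-1.0, -0.5, -2.2]
grip_width: 0.0663
```

>>> {"name": "send_rows", "arguments": {"commands": [[0, 0, 0.001, 0, 0.06], [0, 0, 0, 0, 0.06]]}}

```text
time: 16.1
position: [0.4453, -0.0948, 0.0467]
eef_rot: [1.942, 2.469, -0.0]
ft_force: [-1.6, 0.1, 2.6]
grip_width: 0.0663
```

>>> {"name": "send_rows", "arguments": {"commands": [[0, 0, 0, 0, 0.072], [0, 0, 0, 0, 0.08], [0, 0, 0, 0, 0.0853], [0, 0, 0, 0, 0.0853], [0, 0, 0, 0, 0.0853]]}}

```text
time: 16.52
position: [0.4452, -0.0946, 0.0463]
eef_rot: [1.942, 2.469, 0.0]
ft_force: [0.5, -0.4, -0.5]
grip_width: 0.085
```

>>> {"name": "send_rows", "arguments": {"commands": [[0, 0, -0.01, 0, 0.0853], [0, 0, -0.02, 0, 0.0853], [0, 0, -0.03, 0, 0.0853], [0, 0, -0.035, 0, 0.0853], [0, 0, -0.035, 0, 0.0853]]}}

```text
time: 16.93
position: [0.4447, -0.0945, 0.1782]
eef_rot: [-1.942, -2.469, 0.0]
ft_force: [1.6, -0.7, -0.4]
grip_width: 0.0855
```

>>> {"name": "send_rows", "arguments": {"commands": [[0, 0, -0.035, 0, 0.085], [0.0293, 0.0168, 0, 0, 0.085], [0.0293, 0.0168, 0, 0, 0.085], [0.0293, 0.0168, 0, 0, 0.085], [0.0293, 0.0168, 0, 0, 0.085]]}}

```text
time: 17.35
position: [0.4831, 0.0365, 0.2125]
eef_rot: [1.942, 2.468, 0.002]
ft_force: [-0.5, -0.3, -0.0]
grip_width: 0.085
```

>>> {"name": "send_rows", "arguments": {"commands": [[0.0293, 0.0168, 0, 0, 0.085], [0.0293, 0.0168, 0, 0, 0.085], [0.0293, 0.0168, 0, 0, 0.085], [0.0293, 0.0168, 0, 0, 0.085], [0, 0, 0, -7, 0.085]]}}

```text
time: 17.77
position: [0.5208, 0.1696, 0.2115]
eef_rot: [-1.785, -2.584, -0.002]
ft_force: [0.9, -0.0, -0.4]
grip_width: 0.085
```

>>> {"name": "send_rows", "arguments": {"commands": [[0, 0, 0, -7, 0.085], [0, 0, 0, -7, 0.085], [0, 0, 0, -7, 0.085], [0, 0, 0, -7, 0.085], [0, 0, 0, -7, 0.085]]}}

```text
time: 18.18
position: [0.5205, 0.1649, 0.2121]
eef_rot: [0.919, 3.004, 0.001]
ft_force: [0.1, -0.2, -0.3]
grip_width: 0.0847
```

>>> {"name": "send_rows", "arguments": {"commands": [[0, 0, 0, -7, 0.085], [0, 0, 0, -7, 0.085], [0, 0, 0, -7, 0.085], [0, 0, 0, -7, 0.085], [0, 0, 0, -7, 0.085]]}}

```text
time: 18.6
position: [0.5205, 0.1648, 0.2122]
eef_rot: [-0.027, 3.141, 0.0]
ft_force: [-0.1, -0.3, 0.3]
grip_width: 0.085
```

>>> {"name": "send_rows", "arguments": {"commands": [[0, 0, 0, -7, 0.085], [0, 0, 0, -6, 0.085], [0, 0, 0, 0, 0.085], [0, 0, 0, 0, 0.085]]}}

```text
time: 18.93
position: [0.5206, 0.1648, 0.2119]
eef_rot: [-0.368, 3.119, 0.0]
ft_force: [0.4, -0.1, 0.1]
grip_width: 0.0851
```

```bash
python3 - <<'E'
from h import *
delta(.5205,.165,.066,103.7)
c=cal("wrist");np.save("w6.npy",c,allow_pickle=True);im=ctrl.capture("wrist");t=ctrl.capture("top")
o=np.zeros((420,800,3),np.uint8);o[:,:560]=im;T=cv2.resize(t[205:275,255:335],None,fx=3,fy=3,interpolation=cv2.INTER_CUBIC);o[:210,560:800]=T
s=ctrl.capture("scene");T=cv2.resize(s[190:260,215:295],None,fx=3,fy=3,interpolation=cv2.INTER_CUBIC);o[210:420,560:800]=T
cv2.imwrite("pics/w6b.png",o)
E
```

```text
pos [0.5206 0.1648 0.2119] th 103.45 tool shift [1.000e-04 2.000e-04 1.459e-01] spin -0.25
```

View pics/w6b.png

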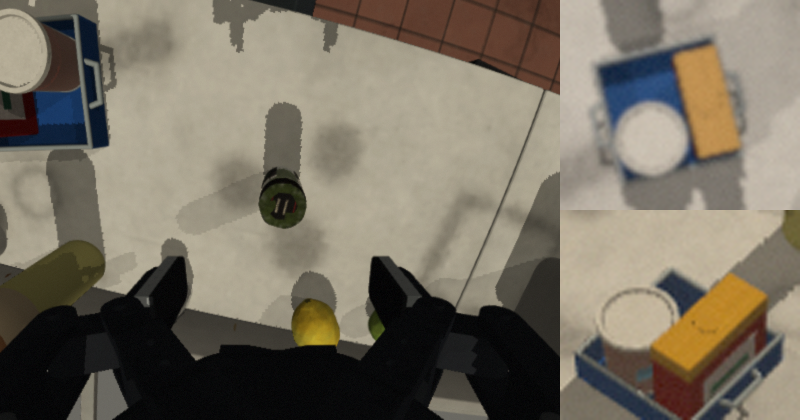

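The tin stands along the right wall with the cup at the near left, which leaves the far-left corner free. The jar cap is at wrist (282,204).

```bash
python3 - <<'E'
from h import *
c=np.load("w6.npy",allow_pickle=True).item();p,r=pose()
w=ray("",[[282,204],[260,204],[305,204],[282,181],[282,227]],.105,c);print(w[0],"tool mm",((w-p)@r*1000).round(1))
E
```

```text
[0.51734691 0.16690827 0.105     ] tool mm [[  2.6   2.7 106.6]
 [  2.7 -15.5 106.6]
 [  2.6  21.8 106.6]
 [ 22.    2.7 106.6]
 [-17.5   2.8 106.6]]
```

>>> {"name": "send_rows", "arguments": {"commands": [[0.002, 0.0025, 0.025, 0, 0.085], [0, 0, 0.035, 0, 0.085], [0, 0, 0.035, 0, 0.085], [0, 0, 0.03, 0, 0.085], [0, 0, 0.021, 0, 0.085]]}}

```text
time: 19.5
position: [0.5165, 0.1664, 0.0621]
eef_rot: [0.37, -3.116, 0.001]
ft_force: [0.7, -0.3, 0.2]
grip_width: 0.085
```

>>> {"name": "send_rows", "arguments": {"commands": [[0, 0, 0, 0, 0.085], [0, 0, 0, 0, 0.06], [0, 0, 0, 0, 0.045], [0, 0, 0, 0, 0.03], [0, 0, 0, 0, 0.03]]}}

```text
time: 19.92
position: [0.5193, 0.1673, 0.0677]
eef_rot: [-0.372, 3.115, 0.001]
ft_force: [-0.3, 0.8, 5.7]
grip_width: 0.0397
```

>>> {"name": "send_rows", "arguments": {"commands": [[0, 0, 0, 0, 0.03], [0, 0, 0, 0, 0.03], [0, 0, 0, 0, 0.03], [0, 0, 0, 0, 0.03]]}}

```text
time: 20.25
position: [0.5193, 0.1673, 0.0677]
eef_rot: [-0.372, 3.115, 0.001]
ft_force: [-0.8, 0.0, 6.5]
grip_width: 0.0394
```

>>> {"name": "send_rows", "arguments": {"commands": [[0, 0, -0.01, 0, 0.03], [0, 0, -0.025, 0, 0.03], [0, 0, -0.03, 0, 0.03], [0, 0, -0.03, 0, 0.03], [0, 0, -0.02, 0, 0.03]]}}

```text
time: 20.67
position: [0.5186, 0.1669, 0.1846]
eef_rot: [-0.372, 3.115, 0.001]
ft_force: [-0.5, -0.2, -1.5]
grip_width: 0.0394
```

>>> {"name": "send_rows", "arguments": {"commands": [[0.0104, -0.0323, 0, 0, 0.03], [0.0104, -0.0323, 0, 0, 0.03], [0.0104, -0.0323, 0, 0, 0.03], [0.0104, -0.0323, 0, 0, 0.03], [0.0104, -0.0323, 0, 0, 0.03]]}}

```text
time: 21.08
position: [0.5051, -0.0039, 0.1813]
eef_rot: [-0.373, 3.118, -0.0]
ft_force: [0.5, -0.0, -0.9]
grip_width: 0.0397
```

>>> {"name": "send_rows", "arguments": {"commands": [[0.0104, -0.0323, 0, 0, 0.03], [0.0104, -0.0323, 0, 0, 0.03], [0, 0, 0, 0, 0.03], [0, 0, 0, 0, 0.03]]}}

```text
time: 21.42
position: [0.5003, -0.0716, 0.1811]
eef_rot: [-0.368, 3.119, -0.0]
ft_force: [0.6, 0.3, -1.1]
grip_width: 0.0392
```

```bash
python3 - <<'E'
from h import *
delta(.5007,-.0694,.0717,103.7)
c=cal("wrist");np.save("w7.npy",c,allow_pickle=True);im=ctrl.capture("wrist")
cv2.imwrite("pics/w7b.png",cv2.resize(im,None,fx=1.42,fy=1.42,interpolation=cv2.INTER_CUBIC))
E
```

```text
pos [ 0.5003 -0.0716  0.1811] th 103.44 tool shift [-0.0008  0.0021  0.1094] spin -0.26
```

View pics/w7b.png

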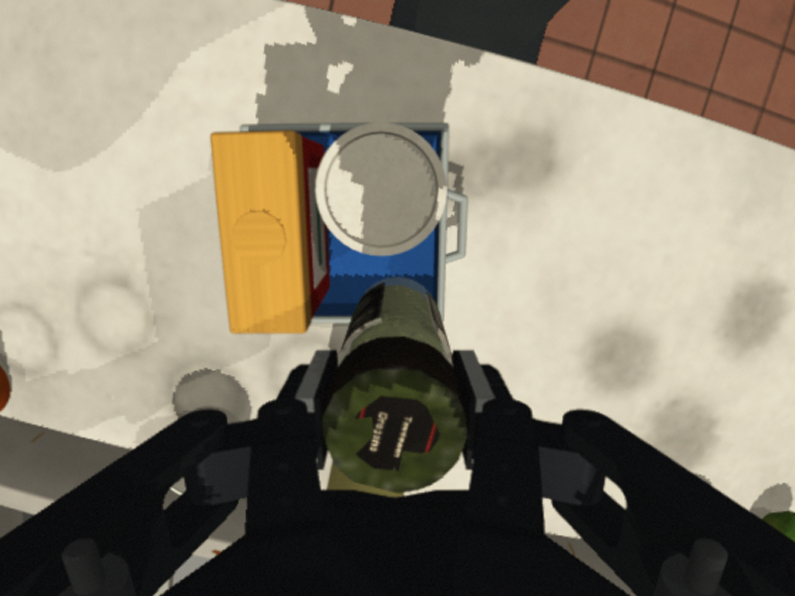

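The jar is held upright over the free corner. The caddy corners show at (448,126) and (443,320), the cup lid circle is around (381,188), and the tin is on the left.

```bash
python3 - <<'E'
from h import *
c=np.load("w7.npy",allow_pickle=True).item();p,r=pose()
f=lambda q,z:print(((ray("",np.array(q)/1.42,z,c)-p)@r*1000).round(1).tolist())
f([[448,126],[443,320]],.038)
f([[381,188],[316,188],[446,188],[381,123],[381,254]],.079)
f([[299,132],[308,331],[211,134]],.1)
f([[340,365],[449,360]],.16)
E
```

```text
[[97.4, 31.1, 142.9], [-27.8, 31.2, 143.0]]
[[61.2, -9.1, 101.9], [61.4, -44.3, 101.9], [61.2, 26.1, 101.9], [94.7, -8.8, 101.9], [25.1, -9.4, 101.9]]
[[88.7, -47.9, 80.9], [-13.1, -48.5, 80.9], [88.6, -91.2, 80.9]]
[[-5.8, -23.9, 20.9], [-3.7, 20.0, 20.9]]
```

>>> {"name": "send_rows", "arguments": {"commands": [[0, 0.002, 0.025, 0, 0.03], [0, 0, 0.03, 0, 0.03], [0, 0, 0.015, 0, 0.03], [0, 0, 0, 0, 0.03]]}}

```text
time: 21.8
position: [0.498, -0.0664, 0.1065]
eef_rot: [0.375, -3.112, -0.004]
ft_force: [-0.2, -0.6, -1.3]
grip_width: 0.0396
```

>>> {"name": "send_rows", "arguments": {"commands": [[0, 0, 0.01, 0, 0.03], [0, 0, 0.01, 0, 0.03], [0, 0, 0.01, 0, 0.03], [0, 0, 0.005, 0, 0.03], [0, 0, 0, 0, 0.03]]}}

```text
time: 22.22
position: [0.4995, -0.0679, 0.074]
eef_rot: [0.373, -3.117, -0.001]
ft_force: [0.2, -0.7, -1.5]
grip_width: 0.0394
```

>>> {"name": "send_rows", "arguments": {"commands": [[0, 0, 0, 0, 0.03]]}}

```text
time: 22.3
position: [0.5001, -0.0681, 0.0753]
eef_rot: [0.373, -3.119, -0.0]
ft_force: [-0.2, 0.0, -0.4]
grip_width: 0.0396
```

>>> {"name": "send_rows", "arguments": {"commands": [[0, 0, 0.0025, 0, 0.03], [0, 0, 0, 0, 0.03], [0, 0, 0, 0, 0.03]]}}

```text
time: 22.55
position: [0.5003, -0.0682, 0.0731]
eef_rot: [-0.373, 3.119, -0.0]
ft_force: [-0.6, -0.1, -0.9]
grip_width: 0.0395
```

>>> {"name": "send_rows", "arguments": {"commands": [[0, 0, 0.001, 0, 0.03], [0, 0, 0, 0, 0.03], [0, 0, 0, 0, 0.03]]}}

```text
time: 22.8
position: [0.5001, -0.0682, 0.0718]
eef_rot: [-0.373, 3.119, 0.0]
ft_force: [-0.6, 0.2, -0.3]
grip_width: 0.0397
```

>>> {"name": "send_rows", "arguments": {"commands": [[0, 0, 0.0007, 0, 0.03], [0, 0, 0, 0, 0.03], [0, 0, 0, 0, 0.03]]}}

```text
time: 23.05
position: [0.5003, -0.0681, 0.0717]
eef_rot: [-0.373, 3.119, -0.0]
ft_force: [-2.3, 0.6, 4.6]
grip_width: 0.0398
```

Floor contact reached. I'll release, then lift straight up and move away to the robot's left.

>>> {"name": "send_rows", "arguments": {"commands": [[0, 0, 0, 0, 0.044], [0, 0, 0, 0, 0.05], [0, 0, 0, 0, 0.055], [0, 0, 0, 0, 0.055], [0, 0, -0.005, 0, 0.055]]}}

```text
time: 23.47
position: [0.4994, -0.068, 0.0751]
eef_rot: [0.373, -3.117, -0.001]
ft_force: [-0.9, -0.1, 0.1]
grip_width: 0.0551
```

>>> {"name": "send_rows", "arguments": {"commands": [[0, 0, -0.015, 0, 0.055], [0, 0, -0.025, 0, 0.055], [0, 0, -0.035, 0, 0.055], [0, 0, -0.035, 0, 0.055], [0, 0, -0.035, 0, 0.055]]}}

```text
time: 23.88
position: [0.4997, -0.0681, 0.2229]
eef_rot: [0.373, -3.119, -0.0]
ft_force: [0.3, 0.2, -0.4]
grip_width: 0.0548
```

>>> {"name": "send_rows", "arguments": {"commands": [[0, 0.03, 0, 0, 0.055], [0, 0.035, 0, 0, 0.055], [0, 0.035, 0, 0, 0.055], [0, 0.035, 0, 0, 0.055], [0, 0.035, 0, 0, 0.055]]}}

```text
time: 24.3
position: [0.4594, 0.0984, 0.2216]
eef_rot: [-0.372, 3.119, 0.0]
ft_force: [0.8, -0.3, 0.5]
grip_width: 0.0553
```

>>> {"name": "send_rows", "arguments": {"commands": [[0, 0.035, 0, 0, 0.055], [0, 0.035, 0, 0, 0.055], [0, 0, 0, 0, 0.055], [0, 0, 0, 0, 0.055]]}}

```text
time: 24.63
position: [0.443, 0.1664, 0.2214]
eef_rot: [-0.378, 3.118, -0.0]
ft_force: [0.0, -0.4, 0.8]
grip_width: 0.055
```

```bash
python3 - <<'E'
from h import *
t=ctrl.capture("top");s=ctrl.capture("scene")
o=np.zeros((600,800,3),np.uint8)
A=cv2.resize(t[205:280,255:340],(400,353),interpolation=cv2.INTER_CUBIC);B=cv2.resize(s[180:275,205:300],(400,400),interpolation=cv2.INTER_CUBIC)
o[:353,:400]=A;o[:400,400:]=B
o[400:600,400:800]=cv2.resize(s[120:260,200:480],(400,200));o[353:353+200,:400]=cv2.resize(t[140:280,120:400],(400,200))
cv2.imwrite("pics/f.png",o)
t0=cv2.imread("pics/top0.png");d=cv2.absdiff(t,t0).max(2)
for n,(u,v) in dict(bottle=(272,172),ramekin=(316,178),shaker=(232,173)).items(): print(n,d[v-10:v+10,u-10:u+10].max(),d[v-10:v+10,u-10:u+10].mean())
E
```

```text
bottle 49 12.64
ramekin 27 14.6975
shaker 14 3.355
```

View pics/f.png

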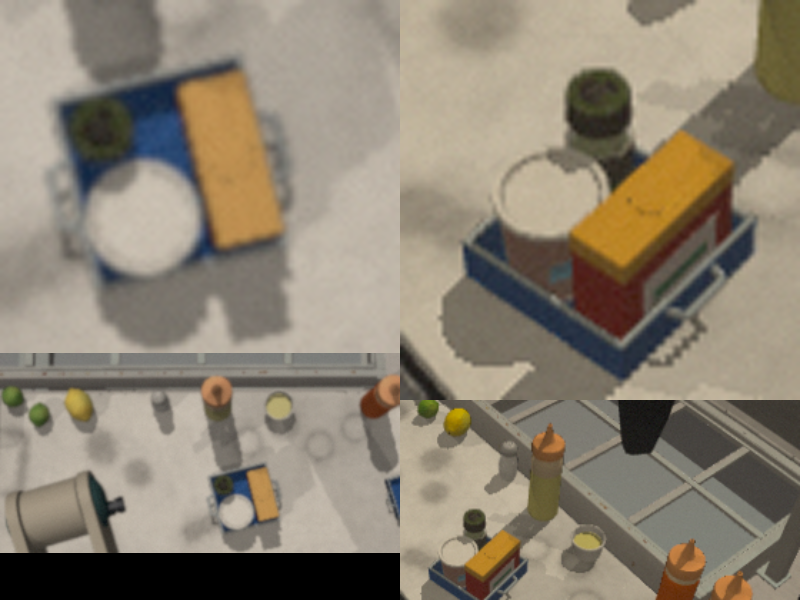

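The final views show the tin, cup and jar upright and flat in the caddy, the caddy corners where they were in the first picture, and the bottle, shaker and ramekin in place. I'm handing the job in.

```bash
python3 -c "
from cell import ctrl
print(ctrl.job_done())"
```

```text
the job is handed in; nothing more can be done
None
```

The larger blue caddy is packed. The tin runs along its right wall, with the deli cup at the near left and the black-capped jar at the far left. I placed them in that order, lowered each until the wrist force showed floor contact, and then released it. The robot clock read about 24.7 s of the allowed 67 s when I handed in.

- **Items:** the last top and scene pictures show all three upright inside the caddy, with the gripper clear of everything.
- **Caddy:** its far rim corners are within about 1 px of the first picture (roughly 3 mm per pixel). I did touch its right wall with the tin, at about 6 N, to find the wall's position.
- **Bystanders:** the bottle, shaker and ramekin look unmoved. A pixel-difference check on them was not conclusive: the bottle and ramekin areas had mean differences of 13–15 grey levels, which I put down to lighting and shadow, and the shaker's had about 3.
- **Disagreement between cameras:** the wrist camera placed the caddy 3–5 mm from where the fixed cameras did. Touching the wall with the tin agreed with the wrist camera, so I used that position for the cup and jar.

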